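# Roll a buffer vial into the reader bay with the paddle

### The job

Take the orange paddle by its black grip out of its grey holder and, with its blade, slowly and gently roll the purple-capped vial that lies in the blue track along into the white reader bay, past the two sprung steel nubs until it clicks in and stays held against the black pad. Then hang the paddle back in its holder and let go; touch the vial only with the paddle, never press it hard enough to crack it, and leave everything else where it stands.

Things in the scene. Friction and masses are not known exactly. Their poses are not given: they have to be found in the camera images.
- track: Blue straight channel fixed on the table, 360 mm long (its x); origin at the centre of its underside. The vial is rolled towards its +x. Channel floor 12 mm above the table; side walls rise 11 mm above the floor, inner faces at y = +-33.5 mm; a low wall closes the end at x = -175 mm. The white reader bay is clamped astride the +x part, at most 51 mm high, open above.
- nub_zone (a point): Point on the channel floor at track x = 45 mm. The bay's two sprung steel nubs (18 mm balls, 13 mm above the floor, one from each side, 2 mm past the vial's end) stand between this point and 60 mm beyond it along +x. WHERE differs each time and is not measured: see or feel it. A vial entering meets about 2 to 6 N, then drags for its diameter (26 mm), then clicks past.
- seat_zone (a point): Point on the channel floor at track x = 63 mm, 18 mm beyond nub_zone. Fully home, the vial's centre is 18 mm beyond the nubs, so it lies between this point and 60 mm beyond it along +x, held between nubs and pad. Pushed on from there, the pad gives about 3.5 mm more at 1 to 2 N and then meets a solid stop, where the force climbs steeply.
- vial_center (a point): Centre of the loose vial to load: a cylinder 26 mm across, 64 mm long, about 50 g, white with a purple cap at one end, lying across the track (its y axis along the vial), in the -x half; centre 25 mm above the table. It rolls freely and cracks if the paddle presses it with over 12 N. Before the bay (track x below 30 mm) it must not run faster than 0.2 m/s.
- pad (a joint): How far the black sprung pad in the bay is pressed in, m: 0 when free, about 0.003 when the vial has clicked in and is held, 0.0065 at its solid stop. It needs 0.3 N to start and 0.2 N per mm. It says nothing of where the bay is.
- paddle_grip (a point): Centre of the black upright grip of the loose paddle (120 g): a block 16 (x) by 30 (y) by 42 mm high, to be taken from above across its 16 mm, fingers on its +x and -x faces. Below it an orange flange, 44 x 78 mm, 6 mm thick, its underside 27 mm below this point; the blade hangs from that. The paddle is alike front and back.
- blade_edge (a point): Middle of the lower edge of the paddle's orange blade, 63 mm below the grip's centre. The blade is 6 mm thick (x), 46 mm wide (y) and 36 mm deep, and pushes with its flat, along the paddle's x axis.
- holder_mouth (a point): Centre of the top of the grey fixed holder, 55 mm above the table: a block 56 (x) by 94 mm (y) with a slot 16 (x) by 58 mm (y), over 45 mm deep, in which the blade hangs while the flange rests on the block's top. Hung up, the grip's centre is 27 mm above this point and paddle and holder axes agree; either way round will do.
- sanitiser: Clear bottle with blue cap, 56 mm across and 130 mm high, standing; origin at the centre of its underside. Leave alone.
- spare_vial: Another vial, standing upright, 26 mm across and 64 mm high; origin at the centre of its underside. Leave alone.
- cassette_a: White test cassette, 70 x 22 x 6 mm, lying flat; origin at the centre of its underside. Leave alone.
- cassette_b: White test cassette, 70 x 22 x 6 mm, lying flat; origin at the centre of its underside. Leave alone.
- swab_cup: Glass cup, 68 mm across and 85 mm high; origin at the centre of its underside. Leave alone.
Not all that is in view belongs to the job. Leave any yellow look-alike of the part that bears vial_center alone.

How it is judged:
On the way, in this order (a step that is already met when the one before it is completed fails the run):
1. the paddle is lifted out of its holder (height (world z) of paddle_grip above 0.125 m), for 0.1 s.
2. the paddle's blade rolls the vial along the track, past its middle (contact force between paddle and vial above 0.02 N and x of vial_center in the frame of track above 0.02 m and z of vial_center in the frame of track below 0.03 m).
3. the vial has clicked in past the nubs and presses the pad in by at least 1.5 mm (value of joint pad above 0.0015 m and x of vial_center in the frame of track between 0.055 and 0.14 m and z of vial_center in the frame of track between 0.02 and 0.03 m), for 0.3 s.
At the end, for the whole second after the job is handed in: The vial lies on the track's floor in the bay, at rest, past the nubs and holding the pad pressed in by more than 1.5 mm; the paddle hangs upright in its holder (within 12 mm of the slot's centre, flange on the block within 5 mm), at rest and released (all of step 3 and linear speed of each of vial, paddle below 0.01 m/s and horizontal distance between paddle_grip and holder_mouth below 0.012 m and z of paddle_grip in the frame of holder_mouth between 0.023 and 0.032 m and angle between paddle_grip's own z axis and vertical below 0.08 rad); the robot touches nothing.
It fails at once if the paddle presses the vial with more than 12 N (contact force between paddle and vial above 12 N).
It fails at once if the fingers or the arm touch the vial (contact force between any of the fingers, the arm and vial above 0.2 N).
It fails at once if the vial is lifted or jumps off the track's floor (z of vial_center in the frame of track above 0.037 m).
It fails at once if the vial is flung along the track faster than 0.2 m/s before the bay (linear speed of vial above 0.2 m/s and x of vial_center in the frame of track below 0.03 m).
It fails at once if a bystander is moved by more than 20 mm (distance of any of sanitiser, spare_vial, cassette_a, cassette_b, swab_cup from where it was at the start of the episode above 0.02 m).
It also fails if it takes over 64 s, if anything falls off the work surface, if the arm or the gripper's body presses on something with over 40 N, if the wrist force passes 120 N, or if a joint passes its speed limit or range.

### The arm

A 7-joint arm with a two-finger parallel gripper is mounted at the origin on the work surface. World frame = base frame: x ahead of the robot, y to its left, z up, the work surface at z = 0. Lengths are in m, angles in rad, forces in N, time in s.
With the tool pointing down it reaches from about 0.35 to 0.9 m from the base axis. Payload 7.2 kg.
Tool frame: the origin (TCP) lies midway between the tips of the shut fingers; the grasp point (between the pads) lies 19 mm behind it; z points along the fingers, y is the line along which they close (so a half turn about z gives the same grasp; the last joint's range is limited). The gripper opens to 88 mm and grips with 3 to 60 N. Pads are 20 mm wide; open, the fingers measure 115 mm over their backs; the gripper's body (75 mm by 178 mm) begins 61 mm behind the grasp point.
Start: joints at [-1.335, 0.411, -0.013, 1.596, 0.006, 1.134, -0.082], TCP at [0.187, 0.596, 0.223] pointing down, gripper open.
Joint ranges: [-2.95, 2.95], [-0.29, 1.99], [-1.47, 1.44], [0.14, 2.54], [-1.03, 4.17], [0.13, 1.85], [-2.86, 2.86]. Speed limits (rad/s): [2.39, 2.39, 3.01, 3.01, 3.14, 3.14, 3.14].

### API

Orientations are given as a rotation vector (axis times angle).
In Python, from plant import * gives the robot as it stands.
- The arm moves only by the tool arm_command, never from a script. Its arguments are lists of equal length, an entry for each row: "linear": the shift along the tool's x, y, z as a fraction of full scale, a list of three; "turn": the turn about the tool's z as a fraction of full scale; "jaw": the closure, from 0 (fully open) to 1 (shut). A call has 1 to 10 rows; each row is the pose to reach, as a shift and turn from the pose commanded when the call began, along the tool's axes at that moment; what a row does not reach only later rows make up. Full scale, the value 1, is 10 cm for a shift and 45 degrees for a turn. A row lasts 1/8 s, in which the tool goes at most 62.5 mm and 10.7 degrees, less where a joint would pass 70% of its speed; a pose out of reach is approached as far as the arm can. A call with a number of a shift or a turn outside -1 to 1 is refused whole. A call with a gripper value outside its range is refused whole. The fingers move at their own pace and stop on an object; "force" is the grip in N (left out, the last holds). Time passes only in rows, so rows that repeat a pose let the fingers close. It gives the time, the measured TCP pose, the force, the opening and the grip force at its end, in the units of the state.
- get_obs(): the state, without advancing time (a new reading comes with each control period).
- snapshot(name): name is "side" or "top"; returns the picture (400x640x3 uint8, blue, green, red); there is no depth.
- camera_model(name): a dict with "fx", "fy", "cx", "cy" (pixels), "origin" and "rotation" of the camera in the world. Camera axes: x right, y down, z forward; pixel columns grow to the right and rows downward; lengths in m; the calibration is good to about 2 mm. A picture is of the moment at which its call begins. camera_model takes no time and is no camera call.
- sign_off(): hands the job in; it is judged then, once.
The state is a dict: "t": time; "qpos": joint angles; "joint_velocities": joint speeds; "tau": joint torques, N m; "position": TCP position; "ee_rot": TCP orientation; "wrist_force": force on the tool from outside, world axes, zero at the start; "ft_torque": the same for the moment, N m; "finger_gap": finger opening in m; "grip_force": force on a finger pad.
Only numpy, scipy, OpenCV 4.12 (cv2) and the standard library are available. Lean on these libraries where they do the work, as an engineer would, in place of code of your own. Each camera call takes 0.05 s, during which the arm holds its last target. There are 200 camera calls.

## Working session

There is one attempt and no reset: what is moved stays moved. The work goes in short steps, Python scripts to look and compute and a tool call to move; the robot and the scene stay as the last step left them, time stands still between calls to the robot, and variables do not carry over. Pictures are saved under pics/ and viewed, at most 10 in all, crops included, and the job is handed in when it is done.

Besides the shell and the picture viewer there is one more tool, called after ">>>" as name(argument=value, ...), one argument or row to a line, values as JSON. arm_command: Moves the arm, as the interface text tells. Shift numbers are shares of 10 cm and turn numbers shares of 45 degrees, none past 1 either way. Its arguments: {"type":"object","properties":{"linear":{"type":"array","items":{"type":"array","items":{"type":"number"}}},"turn":{"type":"array","items":{"type":"number"}},"jaw":{"type":"array","items":{"type":"number"}},"force":{"type":"number"}},"required":["linear","turn","jaw"]}

```bash
mkdir -p pics; cat > h.py <<'E'
from plant import *
import numpy as np, cv2
from scipy.spatial.transform import Rotation as R
def ray(cam,u,v):
    c=camera_model(cam); d=np.array([(u-c['cx'])/c['fx'],(v-c['cy'])/c['fy'],1.])
    Rm=np.array(c['rotation']); 
    if Rm.shape!=(3,3): Rm=R.from_rotvec(Rm).as_matrix()
    return np.array(c['origin']),Rm@d
def onz(cam,u,v,z):
    o,d=ray(cam,u,v); return o+d*(z-o[2])/d[2]
E
python3 - <<'E'
from h import *
o=get_obs();print({k:np.round(o[k],3) for k in o})
for n in("top","side"):
    c=camera_model(n);print(n,c)
    im=snapshot(n);cv2.imwrite(f"pics/{n}0.png",im)
E
```

```text
{'t': np.float64(0.0), 'qpos': array([-1.335,  0.412, -0.013,  1.597,  0.006,  1.134, -0.082]), 'joint_velocities': array([-0.002, -0.001, -0.   , -0.001, -0.001, -0.001,  0.   ]), 'tau': array([ 0.0000e+00, -5.8796e+01,  6.4200e-01, -2.9109e+01, -5.4000e-02,
        1.8000e-02,  0.0000e+00]), 'position': array([0.187, 0.596, 0.222]), 'ee_rot': array([-4.750e-01, -3.105e+00,  3.000e-03]), 'wrist_force': array([-0.546,  0.442,  0.168]), 'ft_torque': array([ 0.012, -0.04 , -0.019]), 'grip_force': np.float64(0.0), 'finger_gap': np.float64(0.088)}
top {'fx': 443.4390724742729, 'fy': 443.4390724742729, 'cx': 309.4952792180429, 'cy': 199.66918851447576, 'origin': array([ 0.48033969, -0.0112191 ,  0.9935311 ]), 'rotation': array([-2.14439174,  2.1877947 , -0.06888372])}
side {'fx': 363.3425881642024, 'fy': 363.3425881642024, 'cx': 315.1351368461557, 'cy': 202.38885668276146, 'origin': array([0.33028209, 0.67504343, 0.63020514]), 'rotation': array([-0.4685306 ,  2.66792675, -1.28304915])}
```

View pics/top0.png

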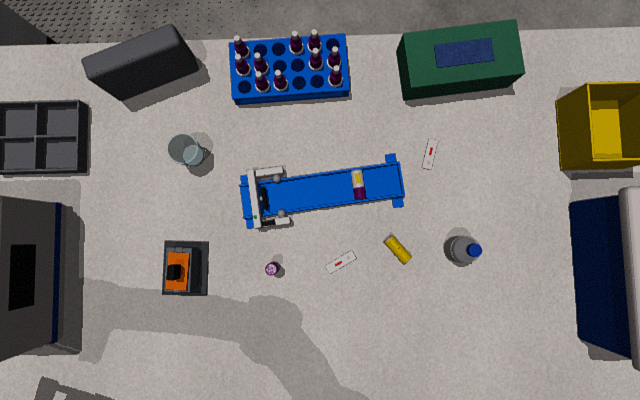

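View pics/side0.png

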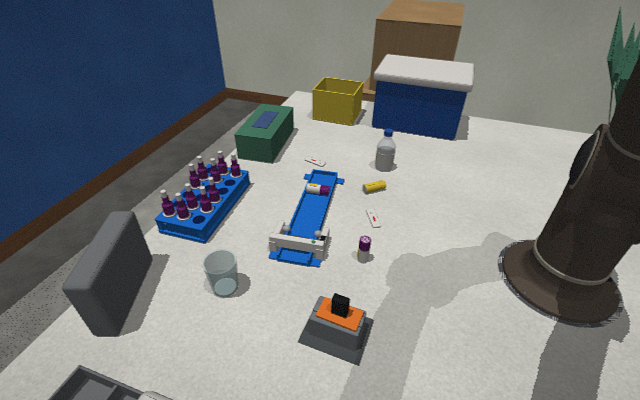

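The top view shows the holder and paddle at (185,268), and the track from (245,200) to (403,182) with the bay at its left end. Two things could be the vial. One lies in the track at (358,185), with a white body and purple cap. The other is a yellow look-alike off the track at (397,250). The one in the track fits; I'll confirm it in a crop while I measure.

```bash
python3 - <<'E'
from h import *
im=cv2.imread('pics/top0.png');hsv=cv2.cvtColor(im,cv2.COLOR_BGR2HSV)
def comp(m,box,k=None):
    z=np.zeros_like(m);x0,y0,x1,y1=box;z[y0:y1,x0:x1]=m[y0:y1,x0:x1]
    c=max(cv2.findContours(z,cv2.RETR_EXTERNAL,cv2.CHAIN_APPROX_NONE)[0],key=cv2.contourArea);return c[:,0].astype(float)
def rect(name,m,box,z):
    p=comp(m,box);w=np.array([onz('top',u,v,z)[:2] for u,v in p],np.float32)
    r=cv2.minAreaRect(w);print(name,'px',p.mean(0).round(1),'ctr',np.round(r[0],4),'size',np.round(r[1],4),'ang',round(r[2],2));print(np.round(cv2.boxPoints(r),4).tolist())
org=cv2.inRange(hsv,(5,150,100),(18,255,255)); rect('flange',org,(150,230,220,300),0.061)
blk=cv2.inRange(hsv,(0,0,0),(180,255,30)); rect('grip',blk,(165,255,190,290),0.103)
gry=cv2.inRange(hsv,(0,0,0),(180,110,95))|org; rect('holder',gry,(155,232,215,303),0.03)
blue=cv2.inRange(hsv,(105,150,60),(125,255,255)); rect('track',blue,(235,150,410,232),0.018)
pur=cv2.inRange(hsv,(130,60,30),(172,255,200)); rect('cap',pur,(345,165,372,205),0.03)
wht=cv2.inRange(hsv,(0,0,130),(180,255,255))|pur; wht&=~blue; rect('vial',wht,(348,166,370,201),0.03)
# floor blue strip: upper & lower borders
a=cv2.resize(im[140:300,150:310],None,fx=2.4,fy=2.4,interpolation=cv2.INTER_CUBIC)
b=cv2.resize(im[140:300,300:460],None,fx=2.4,fy=2.4,interpolation=cv2.INTER_CUBIC)
cv2.imwrite('pics/c1.png',np.hstack([a,b]))
E
```

```text
flange px [178.1 271.2] ctr [0.4176 0.2904] size [0.0433 0.0778] ang 85.77
[[0.37720000743865967, 0.27160000801086426], [0.454800009727478, 0.26589998602867126], [0.4580000042915344, 0.3091000020503998], [0.38040000200271606, 0.3147999942302704]]
grip px [173.5 271.7] ctr [0.4182 0.2836] size [0.0278 0.0262] ang 0.36
[[0.4041999876499176, 0.29660001397132874], [0.4043999910354614, 0.2703999876976013], [0.43209999799728394, 0.27059999108314514], [0.4320000112056732, 0.29679998755455017]]
holder px [185.3 268.1] ctr [0.4215 0.2822] size [0.0996 0.1159] ang 88.92
[[0.3625999987125397, 0.23350000381469727], [0.47850000858306885, 0.2312999963760376], [0.4803999960422516, 0.33090001344680786], [0.3643999993801117, 0.33309999108314514]]
track px [327.3 189.3] ctr [ 0.5873 -0.0366] size [0.1183 0.3187] ang 7.05
[[0.5090000033378601, 0.11429999768733978], [0.5480999946594238, -0.20200000703334808], [0.6654999852180481, -0.1875], [0.6263999938964844, 0.12880000472068787]]
cap px [359.2 192.7] ctr [ 0.5773 -0.0985] size [0.0259 0.0247] ang 7.83
[[0.5627999901771545, -0.08799999952316284], [0.566100001335144, -0.11249999701976776], [0.5917999744415283, -0.10899999737739563], [0.5884000062942505, -0.08449999988079071]]
vial px [357.8 184.8] ctr [ 0.5968 -0.0958] size [0.0653 0.0247] ang 7.7
[[0.5627999901771545, -0.08799999952316284], [0.566100001335144, -0.11240000277757645], [0.6308000087738037, -0.10369999706745148], [0.6274999976158142, -0.07919999957084656]]
```

View pics/c1.png

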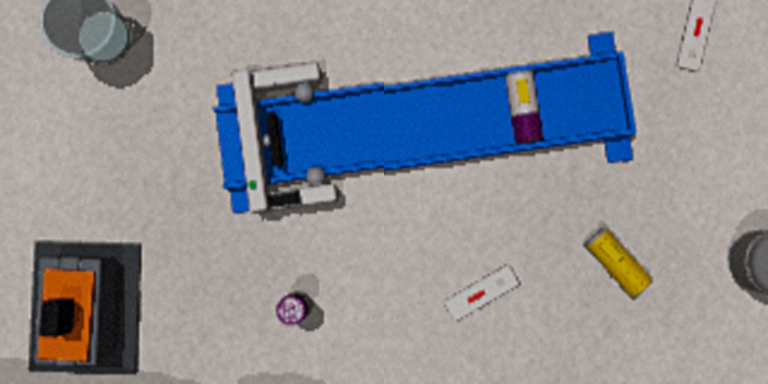

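The crop confirms it: the vial lying in the track is white with a purple cap, and the yellow one at (397,250) is off the track. The nubs are at about (277,178) and (282,213) in the full picture.

```bash
cat >> h.py <<'E'
def tool(target,yaw=None):
    "shift (m) in tool axes from current TCP to target xyz; yaw deg (world) of tool y"
    o=get_obs();M=R.from_rotvec(o['ee_rot']).as_matrix()
    cur=np.degrees(np.arctan2(M[1,1],M[0,1]))
    print('t',o['t'],'pos',np.round(o['position'],4),'yawY',round(cur,2),'tilt',np.round(M[:,2],3),'F',np.round(o['wrist_force'],2),'gap',o['finger_gap'])
    print('shift/0.1',np.round(M.T@(np.array(target)-o['position'])/0.1,3), 'turn',None if yaw is None else round(-(yaw-cur)/45,4))
E
python3 - <<'E'
from h import *
n1=onz('top',277,178.3,.025);n2=onz('top',281.7,213.3,.025);print('nubs',n1,n2,(n1+n2)/2)
th=np.radians(97.3);e=np.array([np.cos(th),np.sin(th)]);v=np.array([.5968,-.0958])
print('nub along from vial',((n1+n2)[:2]/2-v)@e,'lateral',((n1+n2)[:2]/2-v)@[-e[1],e[0]])
# track end wall (right) and floor edges via crop pixels
for u,v_,z in((399,163,.023),(404,199,.023),(363,168,.023),(369,203,.023),(280,212,.023)):print(onz('top',u,v_,z)[:2].round(4))
im=cv2.imread('pics/top0.png');hsv=cv2.cvtColor(im,cv2.COLOR_BGR2HSV)
# blue profile in columns
b=cv2.inRange(hsv,(105,150,60),(125,255,255))
up=[];lo=[]
for c in range(292,342,4):
    r=np.where(b[150:232,c])[0]+150;up.append(onz('top',c,r[0],.023)[:2]);lo.append(onz('top',c,r[-1],.023)[:2])
for s in(up,lo):
    s=np.array(s);k=np.polyfit(s[:,1],s[:,0],1);print('edge ang',90-np.degrees(np.arctan(k[0])),'x at y=0',k[1])
tool([.4176,.2904,.18],85.8)
E
```

```text
nubs [0.61335315 0.08098319 0.025     ] [0.53585646 0.07165026 0.025     ] [0.57460481 0.07631672 0.025     ]
nub along from vial 0.17354184505398015 lateral 0.0001453441121462666
[ 0.6416 -0.1885]
[ 0.5618 -0.1964]
[ 0.6323 -0.1091]
[ 0.5546 -0.1199]
[0.5389 0.0755]
edge ang 96.83853418557892 x at y=0 0.621679971521453
edge ang 97.12118723790019 x at y=0 0.5457832125448038
t 0.1 pos [0.1869 0.5959 0.2219] yawY 72.59 tilt [-0.    -0.001 -1.   ] F [-0.03 -0.33 -0.77] gap 0.08785842186194966
shift/0.1 [-3.116 -2.225  0.422] turn -0.2935
```

>>> arm_command(
  linear=[
    [-0.39,-0.28,0],
    [-0.78,-0.56,0],
    [-0.78,-0.56,0],
  ],
  turn=[0,0,0],
  jaw=[0,0,0],
  force=30,
)

```text
t: 0.48
position: [0.2479, 0.5164, 0.2226]
ee_rot: [0.484, 3.103, -0.002]
wrist_force: [0.0, -0.0, 0.2]
finger_gap: 0.0881
grip_force: 0.0
```

>>> arm_command(
  linear=[
    [-0.39,-0.28,0],
    [-0.78,-0.56,0],
  ],
  turn=[0,0],
  jaw=[0,0],
)

```text
t: 0.72
position: [0.302, 0.4427, 0.2223]
ee_rot: [-0.472, -3.105, 0.0]
wrist_force: [1.2, -0.8, -0.4]
finger_gap: 0.0878
grip_force: 0.0
```

>>> arm_command(
  linear=[
    [-0.39,-0.28,0],
    [-0.78,-0.56,0],
  ],
  turn=[0,0],
  jaw=[0,0],
)

```text
t: 0.98
position: [0.3603, 0.3656, 0.2226]
ee_rot: [-0.473, -3.106, -0.0]
wrist_force: [0.7, 0.1, -0.8]
finger_gap: 0.0878
grip_force: 0.0
```

>>> arm_command(
  linear=[
    [-0.39,-0.28,0],
    [-0.78,-0.55,0.3],
    [-0.78,-0.55,0.42],
    [-0.78,-0.55,0.42],
  ],
  turn=[-0.1,-0.25,-0.29,-0.29],
  jaw=[0,0,0,0],
)

```text
t: 1.48
position: [0.4169, 0.291, 0.1798]
ee_rot: [-0.119, -3.137, 0.001]
wrist_force: [1.0, -0.0, 0.4]
finger_gap: 0.0876
grip_force: 0.0
```

```bash
python3 - <<'E'
from h import *
tool([.4176,.2904,.067],85.8)
im=snapshot('side');cv2.imwrite('pics/s1.png',cv2.resize(im[150:390,200:520],None,fx=2,fy=2))
E
```

```text
t 1.475 pos [0.4169 0.291  0.1798] yawY 85.64 tilt [-0.002 -0.001 -1.   ] F [ 1.01 -0.03  0.38] gap 0.0876285950558862
shift/0.1 [-0.009 -0.005  1.127] turn -0.0035
```

View pics/s1.png

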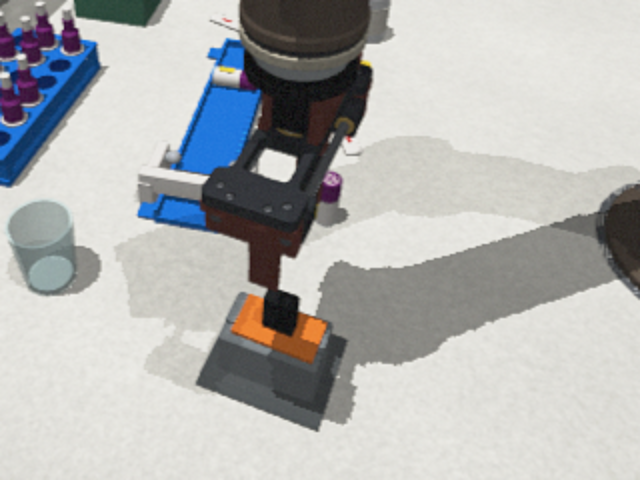

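The gripper is centred over the black grip at about (282,312) in the crop, so I'll descend and close.

>>> arm_command(
  linear=[
    [0,0,0.3],
    [0,0,0.6],
    [0,0,0.8],
    [0,0,0.8],
  ],
  turn=[0,0,0,0],
  jaw=[0,0,0,0],
)

```text
t: 2.02
position: [0.4167, 0.2915, 0.1001]
ee_rot: [-0.116, -3.138, 0.001]
wrist_force: [0.7, 0.0, 0.2]
finger_gap: 0.0879
grip_force: 0.0
```

>>> arm_command(
  linear=[
    [0,0,0.2],
    [0,0,0.33],
    [0,0,0.33],
    [0,0,0.33],
    [0,0,0.33],
    [0,0,0.33],
    [0,0,0.33],
    [0,0,0.33],
  ],
  turn=[0,0,0,0,0,0,0,0],
  jaw=[0,0,0,1,1,1,1,1],
  force=30,
)

```text
t: 3.02
position: [0.418, 0.2903, 0.0677]
ee_rot: [0.119, 3.139, 0.0]
wrist_force: [0.2, 0.8, -0.3]
finger_gap: 0.0417
grip_force: 0.0
```

>>> arm_command(
  linear=[
    [0,0,0],
    [0,0,0],
    [0,0,0],
    [0,0,0],
    [0,0,0],
    [0,0,0],
  ],
  turn=[0,0,0,0,0,0],
  jaw=[1,1,1,1,1,1],
)

```text
t: 3.78
position: [0.418, 0.2903, 0.0676]
ee_rot: [-0.119, -3.139, -0.0]
wrist_force: [0.4, 0.4, -0.6]
finger_gap: 0.0159
grip_force: 30.0
```

Gripped, with a 15.9 mm gap. Lifting.

>>> arm_command(
  linear=[
    [0,0,-0.15],
    [0,0,-0.35],
    [0,0,-0.55],
    [0,0,-0.8],
    [0,0,-0.8],
    [0,0,-0.8],
  ],
  turn=[0,0,0,0,0,0],
  jaw=[1,1,1,1,1,1],
)

```text
t: 4.53
position: [0.4177, 0.2901, 0.1474]
ee_rot: [-0.119, -3.139, 0.0]
wrist_force: [-0.7, -0.6, -1.5]
finger_gap: 0.0158
grip_force: 30.0
```

```bash
python3 - <<'E'
from h import *
e=np.array([np.cos(np.radians(97)),np.sin(np.radians(97))])
p=np.array([.5962,-.0958])-.045*e; print(p)
tool([*p,.148],97.0)
E
```

```text
[ 0.60168412 -0.14046458]
t 4.525 pos [0.4177 0.2901 0.1474] yawY 85.65 tilt [-0. -0. -1.] F [-0.7  -0.61 -1.47] gap 0.015773927784169334
shift/0.1 [-2.162 -4.153 -0.006] turn -0.2523
```

>>> arm_command(
  linear=[
    [-0.2,-0.38,0],
    [-0.43,-0.83,0],
  ],
  turn=[0,0],
  jaw=[1,1],
)

```text
t: 4.78
position: [0.4541, 0.2038, 0.1466]
ee_rot: [-0.115, -3.138, 0.001]
wrist_force: [0.1, 0.5, -1.2]
finger_gap: 0.0158
grip_force: 30.0
```

>>> arm_command(
  linear=[
    [-0.22,-0.42,0],
    [-0.43,-0.83,0],
  ],
  turn=[0,0],
  jaw=[1,1],
)

```text
t: 5.03
position: [0.4909, 0.1165, 0.1466]
ee_rot: [-0.119, -3.138, 0.001]
wrist_force: [0.7, 0.1, -0.7]
finger_gap: 0.0156
grip_force: 30.0
```

>>> arm_command(
  linear=[
    [-0.22,-0.42,0],
    [-0.43,-0.83,0],
  ],
  turn=[0,0],
  jaw=[1,1],
)

```text
t: 5.28
position: [0.5275, 0.0306, 0.1466]
ee_rot: [-0.119, -3.138, 0.001]
wrist_force: [-0.4, 0.4, -0.7]
finger_gap: 0.016
grip_force: 30.0
```

>>> arm_command(
  linear=[
    [-0.22,-0.42,0],
    [-0.43,-0.83,0],
  ],
  turn=[0,0],
  jaw=[1,1],
)

```text
t: 5.52
position: [0.5641, -0.0553, 0.1464]
ee_rot: [-0.119, -3.137, 0.0]
wrist_force: [0.1, -0.3, -1.5]
finger_gap: 0.0159
grip_force: 30.0
```

>>> arm_command(
  linear=[
    [-0.22,-0.42,0],
    [-0.43,-0.83,0],
    [-0.43,-0.83,0],
    [-0.43,-0.83,0],
  ],
  turn=[-0.1,-0.2,-0.25,-0.25],
  jaw=[1,1,1,1],
)

```text
t: 6.02
position: [0.6, -0.1393, 0.1463]
ee_rot: [0.188, -3.134, -0.002]
wrist_force: [-0.4, 0.5, -1.0]
finger_gap: 0.016
grip_force: 30.0
```

```bash
python3 - <<'E'
from h import *
e=np.array([np.cos(np.radians(97)),np.sin(np.radians(97))])
p=np.array([.5962,-.0958])-.045*e
tool([*p,.069],97.0)
a=snapshot('side');b=snapshot('top')
cv2.imwrite('pics/s2.png',np.vstack([cv2.resize(a[130:280,240:400],(640,600))[:300*2],])[:600])
cv2.imwrite('pics/s2.png',np.hstack([cv2.resize(a[140:270,260:390],(400,400),interpolation=2),cv2.resize(b[120:250,280:410],(400,400),interpolation=2)]))
E
```

```text
t 6.025 pos [ 0.6    -0.1393  0.1463] yawY 96.86 tilt [-0.002  0.001 -1.   ] F [-0.42  0.48 -1.03] gap 0.01597762665729821
shift/0.1 [-0.017 -0.014  0.773] turn -0.003
```

View pics/s2.png

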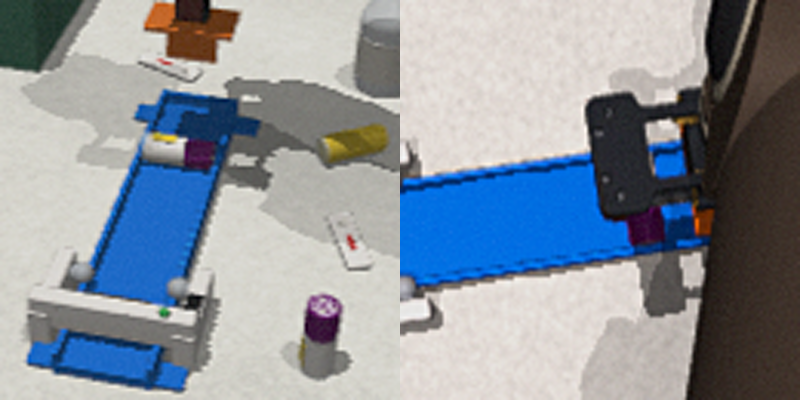

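The side view shows the paddle upright at (192,35) in the crop, behind the vial at (180,150) and in line with the track. Lowering it.

>>> arm_command(
  linear=[
    [-0.02,-0.01,0.2],
    [-0.02,-0.01,0.4],
    [-0.02,-0.01,0.6],
    [-0.02,-0.01,0.72],
    [-0.02,-0.01,0.77],
    [-0.02,-0.01,0.77],
    [-0.02,-0.01,0.77],
  ],
  turn=[0,0,0,0,0,0,0],
  jaw=[1,1,1,1,1,1,1],
)

```text
t: 7.0
position: [0.6034, -0.1407, 0.0713]
ee_rot: [-0.189, 3.135, -0.0]
wrist_force: [0.4, -0.2, -1.4]
finger_gap: 0.0158
grip_force: 30.0
```

```bash
python3 - <<'E'
from h import *
e=np.array([np.cos(np.radians(97)),np.sin(np.radians(97))])
p=np.array([.5962,-.0958])+(.1735-13/1000-.016)*e
tool([*p,.069],97.0)
E
```

```text
t 7.0 pos [ 0.6034 -0.1407  0.0713] yawY 96.89 tilt [ 0.001 -0.    -1.   ] F [ 0.4  -0.19 -1.36] gap 0.01584506874806546
shift/0.1 [0.021 1.9   0.023] turn -0.0025
```

>>> arm_command(
  linear=[
    [0.01,0.05,0.02],
    [0.01,0.1,0.02],
    [0.01,0.15,0.02],
    [0.01,0.2,0.02],
    [0.01,0.25,0.02],
    [0.01,0.3,0.02],
    [0.01,0.35,0.02],
    [0.01,0.4,0.02],
    [0.01,0.45,0.02],
    [0.01,0.5,0.02],
  ],
  turn=[0,0,0,0,0,0,0,0,0,0],
  jaw=[1,1,1,1,1,1,1,1,1,1],
)

```text
t: 8.25
position: [0.5959, -0.0908, 0.0686]
ee_rot: [0.189, -3.136, -0.0]
wrist_force: [-0.6, 0.1, 0.0]
finger_gap: 0.0159
grip_force: 30.0
```

>>> arm_command(
  linear=[
    [0,0.06,0],
    [0,0.12,0],
    [0,0.18,0],
    [0,0.24,0],
    [0,0.3,0],
    [0,0.36,0],
    [0,0.42,0],
    [0,0.48,0],
    [0,0.54,0],
    [0,0.6,0],
  ],
  turn=[0,0,0,0,0,0,0,0,0,0],
  jaw=[1,1,1,1,1,1,1,1,1,1],
)

```text
t: 9.5
position: [0.5887, -0.0311, 0.0686]
ee_rot: [0.189, -3.136, -0.0]
wrist_force: [0.3, -0.6, -0.6]
finger_gap: 0.0156
grip_force: 30.0
```

```bash
python3 - <<'E'
from h import *
e=np.array([np.cos(np.radians(97)),np.sin(np.radians(97))])
p=np.array([.5962,-.0958])+(.1735-13/1000-.016)*e
tool([*p,.069],97.0)
a=snapshot('side')
cv2.imwrite('pics/s3.png',cv2.resize(a[140:280,230:400],(680,560),interpolation=2))
E
```

```text
t 9.5 pos [ 0.5887 -0.0311  0.0686] yawY 96.89 tilt [-0.  0. -1.] F [ 0.34 -0.58 -0.63] gap 0.015641773998130583
shift/0.1 [ 0.006  0.794 -0.004] turn -0.0024
```

View pics/s3.png

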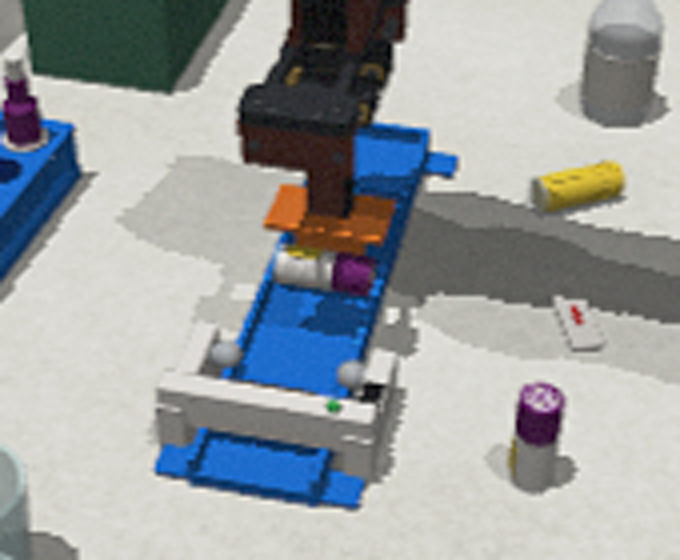

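The side view shows the vial at (325,270) rolling square ahead of the blade, with the nubs at (228,352) and (350,375). Carrying on.

>>> arm_command(
  linear=[
    [0,0.06,0],
    [0,0.12,0],
    [0,0.18,0],
    [0,0.24,0],
    [0,0.3,0],
    [0,0.36,0],
    [0,0.42,0],
    [0,0.48,0],
    [0,0.54,0],
    [0,0.6,0],
  ],
  turn=[0,0,0,0,0,0,0,0,0,0],
  jaw=[1,1,1,1,1,1,1,1,1,1],
)

```text
t: 10.8
position: [0.5815, 0.0284, 0.0686]
ee_rot: [0.189, -3.136, -0.0]
wrist_force: [-0.3, -0.3, -1.6]
finger_gap: 0.0158
grip_force: 30.0
```

>>> arm_command(
  linear=[
    [0,0.02,0],
    [0,0.04,0],
    [0,0.06,0],
    [0,0.08,0],
    [0,0.1,0],
    [0,0.12,0],
    [0,0.14,0],
  ],
  turn=[0,0,0,0,0,0,0],
  jaw=[1,1,1,1,1,1,1],
)

```text
t: 11.68
position: [0.5799, 0.0421, 0.0687]
ee_rot: [-0.189, 3.136, 0.0]
wrist_force: [-0.6, -1.0, -1.2]
finger_gap: 0.0161
grip_force: 30.0
```

>>> arm_command(
  linear=[
    [0,0.015,0],
    [0,0.03,0],
    [0,0.045,0],
    [0,0.06,0],
  ],
  turn=[0,0,0,0],
  jaw=[1,1,1,1],
)

```text
t: 12.18
position: [0.5792, 0.0471, 0.0687]
ee_rot: [-0.188, 3.136, -0.001]
wrist_force: [0.2, -4.0, -0.4]
finger_gap: 0.0155
grip_force: 30.0
```

>>> arm_command(
  linear=[
    [0,0.01,0],
    [0,0.02,0],
    [0,0.03,0],
    [0,0.04,0],
  ],
  turn=[0,0,0,0],
  jaw=[1,1,1,1],
)

```text
t: 12.68
position: [0.5787, 0.052, 0.0687]
ee_rot: [-0.189, 3.136, 0.0]
wrist_force: [-0.2, -3.1, 1.2]
finger_gap: 0.016
grip_force: 30.0
```

>>> arm_command(
  linear=[
    [0,0.01,0],
    [0,0.02,0],
    [0,0.03,0],
    [0,0.04,0],
  ],
  turn=[0,0,0,0],
  jaw=[1,1,1,1],
)

```text
t: 13.18
position: [0.5782, 0.0559, 0.0687]
ee_rot: [-0.189, 3.136, 0.0]
wrist_force: [-0.4, -2.1, -0.8]
finger_gap: 0.0158
grip_force: 30.0
```

Nub contact was near y = 0.047, and the vial is now dragging, so I expect the click near y = 0.073–0.075.

>>> arm_command(
  linear=[
    [0,0.015,0],
    [0,0.03,0],
    [0,0.045,0],
    [0,0.06,0],
    [0,0.075,0],
    [0,0.09,0],
    [0,0.1,0],
  ],
  turn=[0,0,0,0,0,0,0],
  jaw=[1,1,1,1,1,1,1],
)

```text
t: 14.05
position: [0.577, 0.0659, 0.0686]
ee_rot: [0.189, -3.136, -0.0]
wrist_force: [1.0, -1.5, -0.4]
finger_gap: 0.016
grip_force: 30.0
```

>>> arm_command(
  linear=[
    [0,0.01,0],
    [0,0.02,0],
    [0,0.03,0],
    [0,0.04,0],
  ],
  turn=[0,0,0,0],
  jaw=[1,1,1,1],
)

```text
t: 14.55
position: [0.5765, 0.0698, 0.0686]
ee_rot: [0.189, -3.136, -0.0]
wrist_force: [-0.5, -2.9, -0.3]
finger_gap: 0.0158
grip_force: 30.0
```

>>> arm_command(
  linear=[
    [0,0.01,0],
    [0,0.02,0],
    [0,0.02,0],
  ],
  turn=[0,0,0],
  jaw=[1,1,1],
)

```text
t: 14.92
position: [0.5762, 0.072, 0.0687]
ee_rot: [-0.189, 3.136, 0.0]
wrist_force: [0.7, -1.9, 0.0]
finger_gap: 0.0156
grip_force: 30.0
```

>>> arm_command(
  linear=[
    [0,0.01,0],
    [0,0.02,0],
    [0,0.02,0],
  ],
  turn=[0,0,0],
  jaw=[1,1,1],
)

```text
t: 15.3
position: [0.576, 0.0739, 0.0686]
ee_rot: [0.189, -3.136, -0.0]
wrist_force: [0.8, -2.0, 0.1]
finger_gap: 0.016
grip_force: 30.0
```

>>> arm_command(
  linear=[
    [0,0.01,0],
    [0,0.02,0],
    [0,0.02,0],
  ],
  turn=[0,0,0],
  jaw=[1,1,1],
)

```text
t: 15.68
position: [0.5757, 0.0762, 0.0686]
ee_rot: [0.189, -3.136, -0.001]
wrist_force: [-0.1, -1.1, 0.0]
finger_gap: 0.0158
grip_force: 30.0
```

>>> arm_command(
  linear=[
    [0,0.01,0],
    [0,0.02,0],
    [0,0.02,0],
  ],
  turn=[0,0,0],
  jaw=[1,1,1],
)

```text
t: 16.05
position: [0.5755, 0.078, 0.0686]
ee_rot: [-0.189, 3.136, 0.0]
wrist_force: [-0.5, -1.9, -1.1]
finger_gap: 0.016
grip_force: 30.0
```

>>> arm_command(
  linear=[
    [0,0.01,0],
    [0,0.01,0],
  ],
  turn=[0,0],
  jaw=[1,1],
)

```text
t: 16.3
position: [0.5754, 0.0788, 0.0686]
ee_rot: [0.189, -3.136, -0.0]
wrist_force: [-0.3, -0.1, -0.4]
finger_gap: 0.0155
grip_force: 30.0
```

```bash
python3 - <<'E'
from h import *
a=snapshot('side')
cv2.imwrite('pics/s4.png',cv2.resize(a[190:280,250:350],(700,630),interpolation=2)[:600])
E
```

```text
(no output)
```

View pics/s4.png

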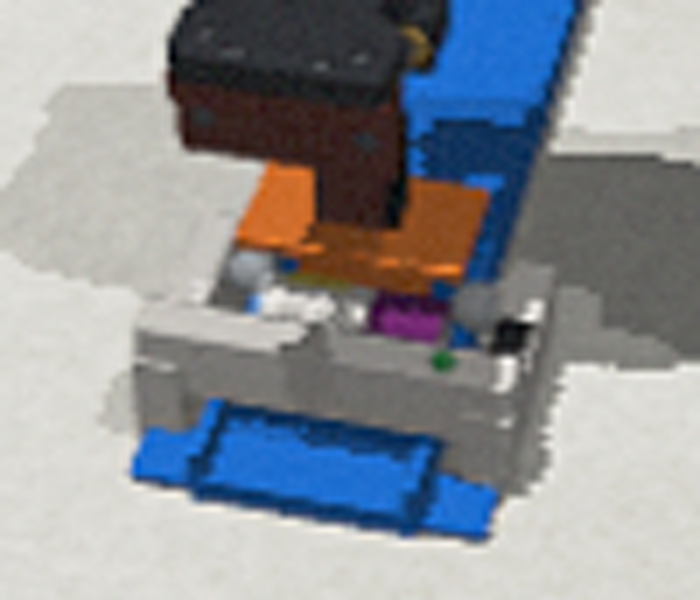

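The vial's cap at (410,315) now lies past the nubs at (250,268) and (478,300), and the force fell to zero. I'll hold and nudge a little to confirm.

>>> arm_command(
  linear=[
    [0,0,0],
    [0,0,0],
  ],
  turn=[0,0],
  jaw=[1,1],
)

```text
t: 16.6
position: [0.5754, 0.0789, 0.0686]
ee_rot: [-0.189, 3.136, 0.0]
wrist_force: [-0.3, -0.3, -1.2]
finger_gap: 0.016
grip_force: 30.0
```

>>> arm_command(
  linear=[
    [0,0.005,0],
    [0,0.01,0],
  ],
  turn=[0,0],
  jaw=[1,1],
)

```text
t: 16.85
position: [0.5753, 0.0795, 0.0686]
ee_rot: [0.189, -3.136, 0.0]
wrist_force: [-0.1, -1.1, -1.2]
finger_gap: 0.0154
grip_force: 30.0
```

>>> arm_command(
  linear=[
    [0,0.005,0],
    [0,0.01,0],
  ],
  turn=[0,0],
  jaw=[1,1],
)

```text
t: 17.1
position: [0.5752, 0.0806, 0.0686]
ee_rot: [0.189, -3.136, 0.0]
wrist_force: [0.9, -2.2, -1.2]
finger_gap: 0.0158
grip_force: 30.0
```

A zero reading followed by a soft rise matches the pad spring with the vial clicked in. Backing off to check.

>>> arm_command(
  linear=[
    [0,-0.02,0],
    [0,-0.05,0],
    [0,-0.12,0],
    [0,-0.25,0],
    [0,-0.4,0],
    [0,-0.55,0],
    [0,-0.7,0],
    [0,-0.7,0],
  ],
  turn=[0,0,0,0,0,0,0,0],
  jaw=[1,1,1,1,1,1,1,1],
)

```text
t: 18.1
position: [0.5837, 0.0091, 0.0687]
ee_rot: [-0.185, 3.136, -0.001]
wrist_force: [0.1, 0.3, -1.3]
finger_gap: 0.0154
grip_force: 30.0
```

```bash
python3 - <<'E'
from h import *
tool([.418,.2903,.148],85.65)
a=snapshot('side')
cv2.imwrite('pics/s5.png',cv2.resize(a[190:280,250:350],(700,630),interpolation=2)[:600])
E
```

```text
t 18.1 pos [0.5837 0.0091 0.0687] yawY 96.74 tilt [ 0.    -0.001 -1.   ] F [ 0.13  0.34 -1.27] gap 0.015427853441282934
shift/0.1 [ 1.316  2.987 -0.795] turn 0.2464
```

View pics/s5.png

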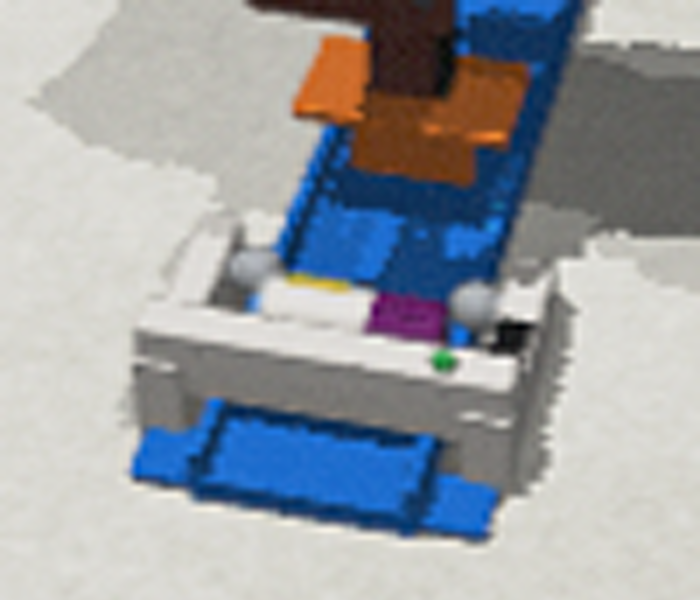

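```bash
python3 - <<'E'
from h import *
e=np.array([np.cos(np.radians(97)),np.sin(np.radians(97))])
f=lambda x,y,z:onz('side',250+x/7,190+y/7,z)[:2]
n=(f(254,265,.025)+f(475,303,.025))/2
for q,z in(((405,298),.036),((405,335),.03),((405,316),.036)):print(np.round((f(*q,z)-n)@e,4))
b=snapshot('top')
hsv=cv2.cvtColor(b,cv2.COLOR_BGR2HSV)
pur=cv2.inRange(hsv,(130,60,30),(172,255,200))[160:225,250:300]
ys,xs=np.where(pur);print(len(xs))
if len(xs):
    p=onz('top',xs.mean()+250,ys.mean()+160,.032)[:2];print('cap',p,'past nubs',(p-[.5746,.0763])@e)
cv2.imwrite('pics/t5.png',cv2.resize(b[150:240,240:340],(700,630),interpolation=2)[:600])
E
```

```text
0.0149
0.0263
0.0235
0
```

View pics/t5.png

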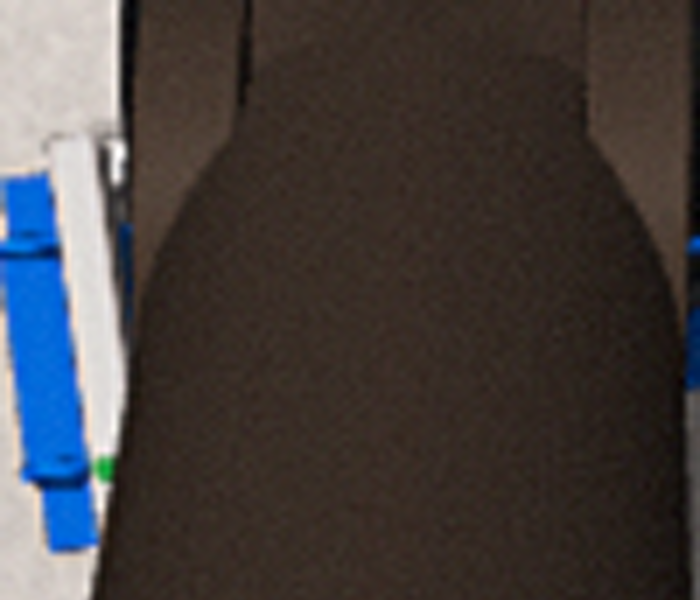

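The arm hides the bay from above, but the side-view measurement puts the vial about 18–23 mm past the nubs, so it is home. Returning the paddle.

>>> arm_command(
  linear=[
    [0,0,-0.2],
    [0,0,-0.45],
    [0,0,-0.7],
    [0,0,-0.8],
    [0,0,-0.8],
  ],
  turn=[0,0,0,0,0],
  jaw=[1,1,1,1,1],
)

```text
t: 18.82
position: [0.5838, 0.0118, 0.1489]
ee_rot: [-0.19, 3.135, 0.001]
wrist_force: [0.2, 0.1, -1.5]
finger_gap: 0.0161
grip_force: 30.0
```

>>> arm_command(
  linear=[
    [0.15,0.34,0],
    [0.33,0.75,0],
  ],
  turn=[0,0],
  jaw=[1,1],
)

```text
t: 19.08
position: [0.5409, 0.0817, 0.1473]
ee_rot: [0.186, -3.134, 0.001]
wrist_force: [-0.9, 1.2, -0.9]
finger_gap: 0.016
grip_force: 30.0
```

>>> arm_command(
  linear=[
    [0.16,0.37,0],
    [0.33,0.75,0],
  ],
  turn=[0,0],
  jaw=[1,1],
)

```text
t: 19.32
position: [0.4986, 0.1532, 0.1474]
ee_rot: [0.189, -3.134, 0.001]
wrist_force: [0.6, 0.9, -2.1]
finger_gap: 0.0159
grip_force: 30.0
```

>>> arm_command(
  linear=[
    [0.16,0.37,0],
    [0.33,0.75,0],
  ],
  turn=[0,0],
  jaw=[1,1],
)

```text
t: 19.58
position: [0.4568, 0.2236, 0.1475]
ee_rot: [0.189, -3.134, 0.001]
wrist_force: [0.1, -0.1, -1.2]
finger_gap: 0.0157
grip_force: 30.0
```

>>> arm_command(
  linear=[
    [0.16,0.37,0],
    [0.33,0.74,0],
    [0.33,0.74,0],
    [0.33,0.74,0],
    [0.33,0.74,0],
  ],
  turn=[0.1,0.2,0.246,0.246,0.246],
  jaw=[1,1,1,1,1],
)

```text
t: 20.2
position: [0.4172, 0.2909, 0.1482]
ee_rot: [-0.116, -3.139, 0.001]
wrist_force: [-0.0, -0.2, -1.1]
finger_gap: 0.0159
grip_force: 30.0
```

```bash
python3 - <<'E'
from h import *
tool([.418,.2903,.0676],85.65)
e=np.array([np.cos(np.radians(97)),np.sin(np.radians(97))])
for cam,(x0,y0,x1,y1) in(('top',(245,160,300,225)),('side',(280,215,330,255))):
    hsv=cv2.cvtColor(snapshot(cam),cv2.COLOR_BGR2HSV)
    ys,xs=np.where(cv2.inRange(hsv,(130,60,30),(172,255,200))[y0:y1,x0:x1])
    if len(xs):
        p=onz(cam,xs.mean()+x0,ys.mean()+y0,.033)[:2];print(cam,len(xs),p,'past nubs',(p-[.5746,.0763])@e)
E
```

```text
t 20.2 pos [0.4172 0.2909 0.1482] yawY 85.77 tilt [-0.    -0.001 -1.   ] F [-0.   -0.18 -1.14] gap 0.015912965765891254
shift/0.1 [-0.009 -0.004  0.806] turn 0.0026
top 136 [0.55371776 0.093219  ] past nubs 0.01933779493131218
side 66 [0.5528977  0.09481531] past nubs 0.021022147622405177
```

Both views put the vial about 19–21 mm past the nubs. Lowering the paddle into the holder.

>>> arm_command(
  linear=[
    [-0.01,0,0.15],
    [-0.01,0,0.3],
    [-0.01,0,0.45],
    [-0.01,0,0.58],
    [-0.01,0,0.68],
    [-0.01,0,0.76],
    [-0.01,0,0.8],
    [-0.01,0,0.8],
  ],
  turn=[0,0,0,0,0,0,0,0],
  jaw=[1,1,1,1,1,1,1,1],
)

```text
t: 21.3
position: [0.4177, 0.2921, 0.0686]
ee_rot: [-0.114, -3.139, 0.0]
wrist_force: [0.3, 0.7, -1.0]
finger_gap: 0.0158
grip_force: 30.0
```

>>> arm_command(
  linear=[
    [0,-0.015,0.005],
    [0,-0.015,0.01],
    [0,-0.015,0.01],
    [0,-0.015,0.01],
    [0,-0.015,0.01],
    [0,-0.015,0.01],
    [0,-0.015,0.01],
  ],
  turn=[0,0,0,0,0,0,0],
  jaw=[1,1,1,0.4,0.4,0.4,0.4],
)

```text
t: 22.18
position: [0.4175, 0.2906, 0.0677]
ee_rot: [0.114, 3.14, 0.0]
wrist_force: [-0.6, 0.1, -0.5]
finger_gap: 0.0512
grip_force: 0.0
```

>>> arm_command(
  linear=[
    [0,0,0],
    [0,0,0],
    [0,0,0],
    [0,0,-0.3],
    [0,0,-0.6],
    [0,0,-0.9],
    [0,0,-0.9],
  ],
  turn=[0,0,0,0,0,0,0],
  jaw=[0.4,0.4,0.4,0.4,0.4,0.4,0.4],
)

```text
t: 23.05
position: [0.4187, 0.2915, 0.1597]
ee_rot: [0.114, 3.136, 0.005]
wrist_force: [0.5, 0.2, -0.2]
finger_gap: 0.0529
grip_force: 0.0
```

```bash
python3 - <<'E'
from h import *
tool([.418,.2903,.2],85.65)
a=snapshot('side')
cv2.imwrite('pics/s6.png',cv2.resize(a[190:370,230:410],(600,600),interpolation=2))
E
```

```text
t 23.05 pos [0.4187 0.2915 0.1597] yawY 85.82 tilt [ 0.003  0.003 -1.   ] F [ 0.53  0.21 -0.18] gap 0.05292782538091723
shift/0.1 [ 0.005 -0.011 -0.403] turn 0.0038
```

View pics/s6.png

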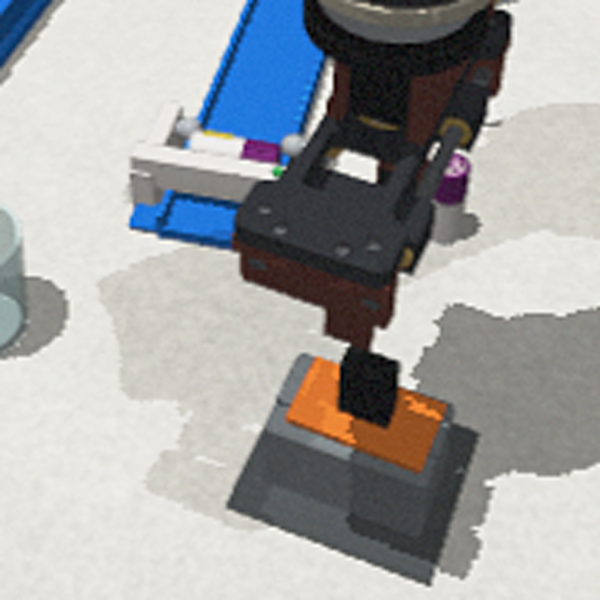

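The paddle hangs flat in its holder at (368,410), released, and the vial sits in the bay at (235,148). Handing in.

>>> arm_command(
  linear=[
    [0,0,-0.2],
    [0,0,-0.2],
    [0,0,-0.2],
    [0,0,-0.2],
  ],
  turn=[0,0,0,0],
  jaw=[0.4,0.4,0.4,0.4],
)

```text
t: 23.6
position: [0.4171, 0.2902, 0.1766]
ee_rot: [-0.114, -3.138, 0.002]
wrist_force: [-0.1, -0.3, -0.9]
finger_gap: 0.0529
grip_force: 0.0
```

```bash
python3 -c "
from plant import *
print(sign_off())"
```

```text
the job is handed in; nothing more can be done
None
```

I handed the job in at about 24 s: the vial sits about 20 mm past the nubs against the pad, and the paddle is back in its holder and released; the sign-off gave no verdict.

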